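Angle a loaded slide tray past the power pillar into its parking rack

TASK

Park the long tray of microscope slides in the empty rack at the back of the desk: push one end and then the other with the fingertips, so that it turns past the power pillar and its left end goes in behind the pillar, then push it fully home, between the two cheeks and flat against the back stop along its whole length. The slides stand loose in it, so keep it flat on the desk, never lifted or tipped, and leave the pen cup, mouse, oil bottle and slide case where they are.

Things in the scene. Friction and masses are not known exactly. Their poses are not given: they have to be found in the camera images.
- tray: Loose long grey plastic tray filled with a row of glass slides; for the fingers a closed block, 84 mm (x) by 320 mm (y, the long way) by 34 mm high, 0.33 to 0.65 kg, up to 8 N to slide, centre of mass in the middle. Too wide to grip. Origin: centre of its underside. It starts before the rack, right of the pillar, within 0.25 rad of parallel to the rack; its left end is at its +y.
- tray_left_end (a point): Centre of the left (+y) end face of the tray, 160 mm from the middle along the tray's y, 17 mm above its underside.
- rack: Fixed grey sheet-steel rack; its bay is open to the robot and above, the desk is its floor. Origin: on the desk, middle of the robot-side face of the back stop (40 mm high); x points away from the robot into the stop, y left along it. Behind the stop is a 60 mm deep, 40 mm high card pocket. With the tray home, the tray's origin is at x = -42 mm here, y within 17 mm of 0, tray y parallel to rack y.
- rack_left_cheek (a point): Front lower end of the inner face of the rack's left cheek, on the desk, at x = -60 mm, y = +177.5 mm in the rack's frame. The cheek is 34 mm high, 3 mm thick and runs from here back to the stop. The bay is 355 mm long between the cheeks.
- rack_right_cheek (a point): Front lower end of the inner face of the rack's right cheek, on the desk, at x = -60 mm, y = -177.5 mm in the rack's frame. The cheek is 34 mm high, 3 mm thick and runs from here back to the stop. The bay is 355 mm long between the cheeks.
- pillar: Fixed round aluminium desk power pillar, 56 mm in diameter, 110 mm high; origin at the centre of its foot, 150 to 163 mm in front of the back stop, 80 to 115 mm left of the bay's middle. It blocks a straight way in: the tray fits between it and the right cheek at about 0.3 rad to the rack, left end leading. Parked home, the tray clears it.
- pen_cup: Bystander: dark metal pen cup, 76 mm across, 95 mm high with pens to 145 mm, about 270 mm left of the bay's middle. Origin: centre of its underside.
- mouse: Bystander: black computer mouse, 104 x 60 x 33 mm, about 310 mm left of the bay's middle. Origin: centre of its underside.
- oil_bottle: Bystander: small amber bottle, 32 mm across, 65 mm high, just to the right of the rack. Origin: centre of its underside.
- slide_case: Bystander: white plastic slide case, 84 x 34 x 30 mm, to the right of the oil bottle. Origin: centre of its underside.

How it is judged:
By the outcome, as a careful person would: the job done as asked, in the order asked, and still so for the second after the job is handed in, with the robot touching nothing.
It also fails if it takes over 72 s, if anything falls off the work surface, if the arm or the gripper's body presses on something with over 40 N, if the wrist force passes 120 N, or if a joint passes its speed limit or range.

ROBOT

A 6-joint arm with a two-finger parallel gripper is mounted at the origin on the work surface. World frame = base frame: x ahead of the robot, y to its left, z up, the work surface at z = 0. Lengths are in m, angles in rad, forces in N, time in s.
With the tool pointing down it reaches from about 0.375 to 0.9 m from the base axis. Payload 3.1 kg.
Tool frame: the origin (TCP) lies at the very end of the fingers, on their centre line; the grasp point (between the pads) lies 19 mm behind it (hold_point_z is the distance from the TCP to the grasp point, in m); x points along the fingers, y is the direction in which the jaws open and shut, and the axes are right-handed (so a half turn about x gives the same grasp; the last joint's range is limited). The gripper opens to 87 mm and grips with 3 to 60 N. Pads are 19 mm wide; open, the fingers measure 117 mm over their backs; the gripper's body (75 mm by 190 mm) begins 51 mm behind the grasp point.
Start: joints at [1.034, 0.527, 1.433, -0, 1.181, -0.178], TCP at [0.219, 0.585, 0.223] pointing down, gripper open.
Joint ranges: [-3.08, 3.08], [-0.75, 2.2], [0.22, 2.44], [-1.43, 4.57], [0, 2.65], [-2.85, 2.85]. Speed limits (rad/s): [2.79, 2.79, 3.14, 3.14, 3.14, 3.14].

INTERFACE

Orientations are given as a unit quaternion [x, y, z, w].
In Python, from rig import * gives the robot as it stands.
- The arm moves only by the tool send_rows, never from a script. Its argument "steps" is a list that holds one entry, the list of rows, each a list of 6 numbers: the shift along the tool's x, y, z in cm, then the turn, a rotation vector about the tool's x, y, z in units of 6 degrees (1.0 is 6 degrees). In form: [[[x, y, z, wx, wy, wz], ...]]. A call has 1 to 8 rows; each row shifts and turns the pose as measured when the row begins, along the tool's axes as they then stand; what a row does not reach is not made up. A row lasts 1/12 s, in which the tool goes at most 41.7 mm and 7.16 degrees, less where a joint would pass 70% of its speed; a pose out of reach is approached as far as the arm can. A call is refused whole if a number of a shift passes 4.17 or a number of a turn 1, either way. A call with a gripper value outside its range is refused whole. "gripper" is the closure, from 0 (fully open) to 1 (shut), set as the call begins (left out, the last holds). The fingers move at their own pace and stop on an object; "force" is the grip in N (left out, the last holds). Time passes only in rows, so rows that do not move let the fingers close. It gives the time, the measured TCP pose, the force and the opening at its end, in the units of the state.
- get_obs(): the state, without advancing time (a new reading comes with each control period).
- camera(name): name is "side" or "top" or "wrist"; returns (picture, depth): 400x640x3 uint8, red, green, blue; 400x640 float32, m along the optical axis (not along the pixel's ray), 0 where there is no reading.
- camera_params(name): a dict with "intrinsics" (3x3 intrinsics, pixels), "position" and "attitude" of the camera in the world; the wrist camera has in their place "T_tool_cam" (4x4, takes a point from camera to tool coordinates, whose origin is the TCP and whose axes are the tool frame's). Camera axes: x right, y down, z forward; pixel columns grow to the right and rows downward; lengths in m; the calibration is good to about 2 mm. A picture is of the moment at which its call begins: read the wrist's pose just before it. camera_params takes no time and is no camera call.
- hand_in(): hands the job in, once; it reports no verdict.
The state is a dict: "time": time; "q": joint angles; "joint_velocities": joint speeds; "joint_torque": joint torques, N m; "position": TCP position; "tool_rot": TCP orientation; "ft_force": force on the tool from outside, world axes, zero at the start; "moment": the same for the moment, N m; "grip_width": finger opening in m.
Only numpy, scipy, OpenCV 4.12 (cv2) and the standard library are available. Lean on these libraries where they do the work, as an engineer would, in place of code of your own. Each camera call takes 0.05 s, during which the arm holds its last target.

## Working session

There is one attempt and no reset: what is moved stays moved. The work goes in short steps, Python scripts to look and compute and a tool call to move; the robot and the scene stay as the last step left them, time stands still between calls to the robot, and variables do not carry over. Pictures are saved under pics/ and viewed, and the job is handed in when it is done.

Besides the shell and the picture viewer there is one more tool, called after "Call:" as a command line: name --argument value ..., lists and objects as JSON in quotes. send_rows: Moves the arm, as the interface text tells. Its arguments: {"type":"object","properties":{"steps":{"type":"array"},"gripper":{"type":"number"},"force":{"type":"number"}},"required":["steps"]}

```bash
ls; mkdir -p pics; python3 - <<'E'
from rig import *
import cv2,numpy as np
print(get_obs())
for n in ["top","side"]:
    p,d=camera(n); cv2.imwrite(f"pics/{n}0.png",p[:,:,::-1]); np.save(f"pics/{n}0.npy",d); print(n,camera_params(n))
E
```

```text
pics
{'time': 0.0, 'q': array([ 1.03448422e+00,  5.28462357e-01,  1.43388780e+00,  1.15200742e-05,
        1.18137163e+00, -1.78477503e-01]), 'joint_velocities': array([ 0.00152813, -0.00061232,  0.00035297,  0.00012647, -0.00102889,
       -0.00012394]), 'joint_torque': array([ 1.30752604e-03, -4.40028727e+01, -1.76593101e+01,  6.33817725e-02,
        5.79895510e-02, -1.52559260e-04]), 'position': array([0.21848779, 0.58480046, 0.22157857]), 'tool_rot': array([ 0.12513731,  0.6960854 , -0.12654507,  0.69555166]), 'ft_force': array([ 1.17531584, -0.73258644,  0.77516824]), 'moment': array([-0.01315221,  0.00224869, -0.00605454]), 'grip_width': 0.08728283665364173}
top {'intrinsics': array([[497.51134846,   0.        , 326.72578544],
       [  0.        , 497.51134846, 197.87519929],
       [  0.        ,   0.        ,   1.        ]]), 'position': array([0.36207034, 0.07357623, 1.27022542]), 'attitude': array([-0.69326816,  0.71361724, -0.0726033 ,  0.06970257])}
side {'intrinsics': array([[427.31188734,   0.        , 324.6776655 ],
       [  0.        , 427.31188734, 199.88766179],
       [  0.        ,   0.        ,   1.        ]]), 'position': array([ 0.24570692, -0.71023398,  0.62972978]), 'attitude': array([ 0.85745834, -0.21532979,  0.10065761, -0.45636206])}
```

View pics/top0.png

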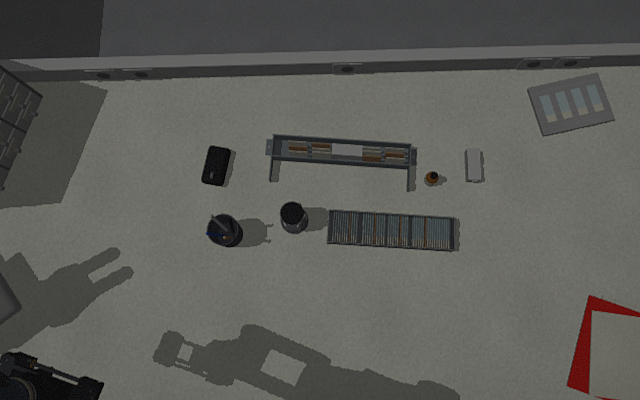

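View pics/side0.png

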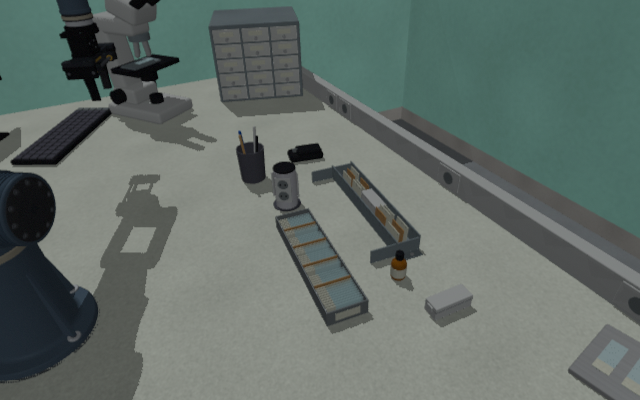

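The top view shows the tray at about (328–459, 209–250) and the pillar at (293, 217). The rack's cheek ends are at about (274, 181) and (410, 190), and the bottle is at (432, 178). Next I'll zoom in to measure corners.

```bash
cat > h.py <<'E'
import numpy as np, cv2
from scipy.spatial.transform import Rotation as R
from rig import *
def cam(n):
    c=camera_params(n); return c["intrinsics"],R.from_quat(c["attitude"]).as_matrix(),np.array(c["position"])
def ray(n,uv,z):
    K,A,p=cam(n); uv=np.atleast_2d(np.array(uv,float))
    d=(A@np.linalg.inv(K)@np.c_[uv,np.ones(len(uv))].T).T
    return p+d*((z-p[2])/d[:,2])[:,None]
def proj(n,P):
    K,A,p=cam(n); q=(K@A.T@(np.atleast_2d(P)-p).T).T; return q[:,:2]/q[:,2:]
def cloud(n,d):
    K,A,p=cam(n); v,u=np.mgrid[:400,:640]
    c=np.stack([(u-K[0,2])/K[0,0]*d,(v-K[1,2])/K[1,1]*d,d],-1)
    return c@A.T+p
E
python3 - <<'E'
from h import *
p=cv2.imread("pics/top0.png"); d=np.load("pics/top0.npy")
cv2.imwrite("pics/crop0.png",cv2.resize(p[120:270,260:460],None,fx=4,fy=4,interpolation=cv2.INTER_CUBIC))
P=cloud("top",d); z=P[...,2]; z=np.where(d>0,z,0)
print(np.median(z[260:300,450:550]))
h=np.clip(z,0,.12)/.12*255
cv2.imwrite("pics/h0.png",cv2.resize(h[120:270,200:500].astype(np.uint8),None,fx=2.6,fy=2.6,interpolation=cv2.INTER_NEAREST))
# tray
m=((z>.02)).astype(np.uint8); n,l,s,c=cv2.connectedComponentsWithStats(m)
for i in range(1,n):
    if s[i,4]>60:
        Q=P[l==i]; print(s[i],np.round(np.median(Q,0),4), np.round(Q.min(0),3),np.round(Q.max(0),3))
E
```

```text
-0.00016737347265416425
[    0    42   640   148 15608] [0.9702 0.2284 0.0679] [ 0.663 -0.793  0.02 ] [1.007 0.907 0.188]
[ 268  134  144   56 2279] [ 0.7316 -0.0011  0.037 ] [ 0.633 -0.158  0.02 ] [0.788 0.213 0.056]
[288 140  20  16 261] [0.7485 0.1371 0.0369] [0.732 0.112 0.02 ] [0.766 0.161 0.055]
[202 145  28  40 752] [0.7127 0.3501 0.0313] [0.662 0.316 0.02 ] [0.765 0.386 0.041]
[466 148  15  34 456] [ 0.694  -0.3156  0.0294] [ 0.651 -0.335  0.02 ] [ 0.738 -0.298  0.036]
[424 171  14  14 147] [ 0.6569 -0.2002  0.0427] [ 0.645 -0.217  0.02 ] [ 0.676 -0.188  0.072]
[278 201  29  30 588] [0.5607 0.1482 0.1088] [0.536 0.117 0.021] [0.595 0.183 0.116]
[ 327  209  128   42 1799] [ 0.5247 -0.1369  0.0292] [ 0.474 -0.254  0.02 ] [0.586 0.067 0.041]
[206 213  36  34 654] [0.5405 0.3244 0.0768] [0.497 0.279 0.02 ] [0.573 0.353 0.151]
[  0 277  20  46 496] [0.3783 0.8492 0.0389] [0.332 0.826 0.02 ] [0.44  0.877 0.05 ]
[   0  351  104   49 3396] [0.242  0.5501 0.3364] [0.194 0.485 0.218] [0.287 0.665 0.558]
```

View pics/crop0.png

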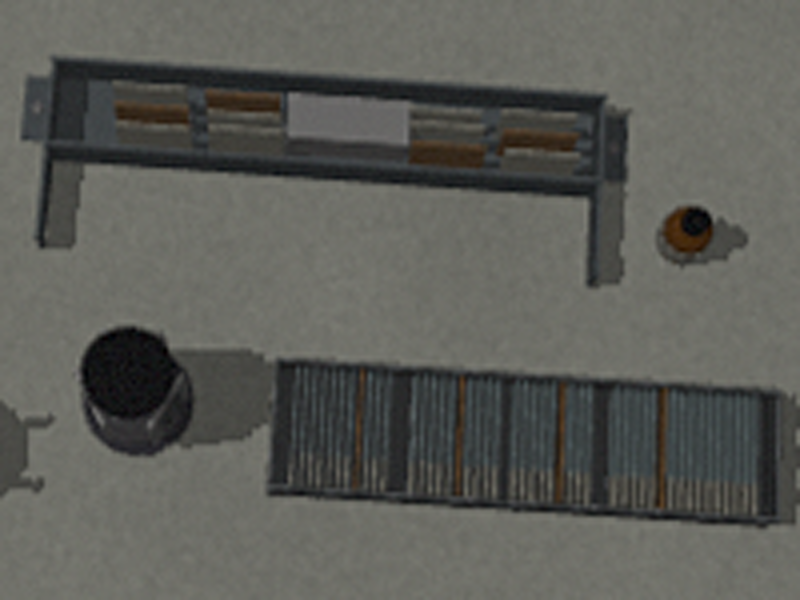

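View pics/h0.png

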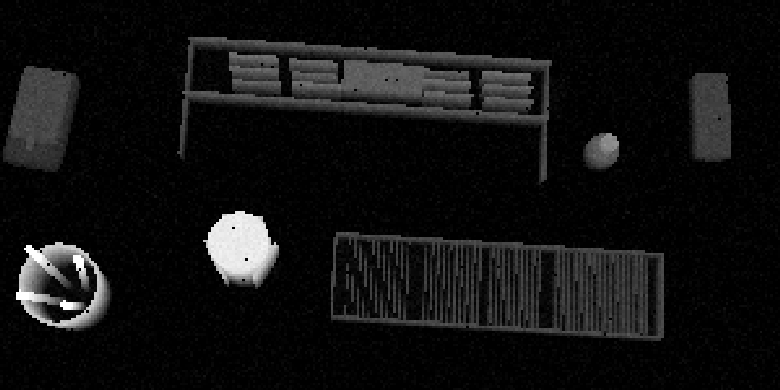

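```bash
cat >> h.py <<'E'
def tray(p=None,d=None,box=None):
    """tray from top depth; returns centre, yaw(long axis, +y), rect"""
    if d is None: p,d=camera("top")
    P=cloud("top",d); z=np.where(d>0,P[...,2],0)
    m=((z>.027)&(z<.040)).astype(np.uint8)
    return P,z,m
E
python3 - <<'E'
from h import *
d=np.load("pics/top0.npy"); P,z,m=tray(1,d)
k=np.zeros_like(m); k[200:260,322:470]=1
Q=P[(m&k)>0][:,:2].astype(np.float32)
(c,s,a)=cv2.minAreaRect(Q); print("tray rect",c,s,a, cv2.boxPoints((c,s,a)))
# edges by rays
def cr(x,y): return (260+x/4-.375,120+y/4-.375)
print("tray corners rgb",np.round(ray("top",[cr(279,360),cr(779,389),cr(776,519),cr(270,487)],.034),4))
print("stop front",np.round(ray("top",[cr(50,157),cr(600,190)],.04),4))
print("cheek ends lower inner",np.round(ray("top",[cr(44,245),cr(588,285)],.0),4),"upper",np.round(ray("top",[cr(46,243),cr(589,283)],.034),4))
# pillar top
k=np.zeros_like(m); k[195:235,275:312]=1
q=(z>.104)&(z<.12)&(k>0); Q=P[q][:,:2].astype(np.float32); print("pillar",cv2.minEnclosingCircle(Q),Q.mean(0),np.median(P[q][:,2]))
# stop front edge fit using depth: rows z>.03 near
k=np.zeros_like(m);
pts=[]
for u in range(280,405,4):
    col=np.where((z[140:182,u]>.033))[0]
    v=140+col.max(); pts.append((u,v+.5))
W=ray("top",pts,.04)[:,:2]; f=np.polyfit(W[:,1],W[:,0],1); r=W[:,0]-np.polyval(f,W[:,1]); f=np.polyfit(W[abs(r)<.004][:,1],W[abs(r)<.004][:,0],1); print("stop x=",f,np.std(r), W[::5])
E
```

```text
tray rect (0.5307848453521729, -0.09287300705909729) (0.31967028975486755, 0.08500262349843979) 84.61640930175781 [[ 0.47347477 -0.2480155 ]
 [ 0.5581024  -0.2559907 ]
 [ 0.58809495  0.06226948]
 [ 0.50346726  0.0702447 ]]
tray corners rgb [[ 0.5842  0.059   0.034 ]
 [ 0.5566 -0.255   0.034 ]
 [ 0.475  -0.2466  0.034 ]
 [ 0.504   0.067   0.034 ]]
stop front [[ 0.7195  0.2018  0.04  ]
 [ 0.6875 -0.1494  0.04  ]]
cheek ends lower inner [[ 0.6713  0.2104  0.    ]
 [ 0.6342 -0.1448  0.    ]] upper [[ 0.6643  0.2054  0.034 ]
 [ 0.6282 -0.1397  0.034 ]]
pillar ((0.5668600797653198, 0.15084046125411987), 0.02798600308597088) [0.5664942  0.15058067] 0.11000124262558253
stop x= [0.10047267 0.70621497] 0.000945066802997296 [[ 0.72521577  0.18157382]
 [ 0.72107817  0.13030222]
 [ 0.71428418  0.07913845]
 [ 0.70750087  0.02805499]
 [ 0.70337779 -0.02306087]
 [ 0.69925774 -0.07413916]
 [ 0.69514072 -0.12517993]]
```

```bash
cat >> h.py <<'E'
TH=-0.102; O=np.array([.709,.028])
EX=np.array([np.cos(TH),np.sin(TH)]); EY=np.array([-np.sin(TH),np.cos(TH)])
def toR(p): d=np.asarray(p)[...,:2]-O; return np.stack([d@EX,d@EY],-1)
def toW(r): r=np.asarray(r); return O+r[...,:1]*EX+r[...,1:]*EY
def tool():
    o=get_obs(); M=R.from_quat(o["tool_rot"]).as_matrix(); return o,o["position"],M
def stat(target=None,yaw=None):
    """target: rack (X,Y,z). prints tool state and shift needed in tool axes (cm), turn (units 6deg)"""
    o,p,M=tool()
    yr=(EX@M[:2,1],EY@M[:2,1])
    print("t",round(o["time"],2),"rackXY",np.round(toR(p)*1000,1),"z",round(p[2]*1000,1),"toolx",np.round(M[:,0],3),"tool y in rack",np.round(yr,3),"tool z in rack",np.round((EX@M[:2,2],EY@M[:2,2]),3),"F",np.round(o["ft_force"],1),"grip",round(o["grip_width"],3))
    if target is not None:
        w=np.r_[toW(target[:2]),target[2]]; print("shift cm tool",np.round(M.T@(w-p)*100,2))
    return o,p,M
E
python3 - <<'E'
from h import *
o,p,M=stat((-.26,-.01,.2)); print(M)
# desired tool: x down, y = +-EX
for s in (1,-1):
    y=np.r_[s*EX,0];x=np.array([0,0,-1.]);z=np.cross(x,y); D=np.c_[x,y,z]
    print(s,"turn tool units",np.round(R.from_matrix(M.T@D).as_rotvec()/np.radians(6),2))
print("bottle",toR([.6569,-.2002]),"pillar",toR([.567,.151]),"cup",toR([.5405,.3244]),"tray",toR([.5308,-.0929]))
E
```

```text
t 0.1 rackXY [-544.7  504. ] z 221.7 toolx [-0.001 -0.002 -1.   ] tool y in rack [0.253 0.967] tool z in rack [ 0.967 -0.253] F [-0.6 -0.9 -1. ] grip 0.087
shift cm tool [  2.23 -42.52  40.55]
[[-1.03661597e-03  3.50218081e-01  9.36667615e-01]
 [-1.70318107e-03  9.36666141e-01 -3.50219415e-01]
 [-9.99998012e-01 -1.95835759e-03 -3.74478272e-04]]
1 turn tool units [1.256e+01 1.000e-02 2.000e-02]
-1 turn tool units [-1.744e+01 -2.000e-02  1.000e-02]
bottle [-0.02859315 -0.23231892] pillar [-0.15378621  0.10790181] cup [-0.19780463  0.27770225] tray [-0.16496338 -0.13841652]
```

Call:
send_rows --steps '[[[0,-2.8,2.6,0,0,0],[0,-2.8,2.6,0,0,0],[0,-2.8,2.6,0,0,0],[0,-2.8,2.6,0,0,0],[0,-2.8,2.6,0,0,0],[0,-2.8,2.6,0,0,0],[0,-2.8,2.6,0,0,0],[0,-2.8,2.6,0,0,0]]]' --gripper 1 --force 20

```text
time: 0.77
position: [0.3353, 0.2984, 0.2175]
tool_rot: [0.121, 0.698, -0.121, 0.696]
ft_force: [0.7, -0.4, 0.7]
grip_width: 0.0415
```

```bash
python3 -c "
from h import *
stat((-.26,-.01,.2)); print(get_obs()['q'])"
```

```text
t 0.77 rackXY [-399.3  230.9] z 217.5 toolx [-0.003  0.001 -1.   ] tool y in rack [0.239 0.971] tool z in rack [ 0.971 -0.239] F [ 0.7 -0.4  0.7] grip 0.042
shift cm tool [  1.7  -20.07  19.28]
[ 0.47577972  0.29986219  1.86175497  0.00249519  0.98219    -0.75339637]
```

Call:
send_rows --steps '[[[0,-2.7,2.6,0,0,0],[0,-2.7,2.6,0,0,0],[0,-2.7,2.6,0,0,0],[0,-2.7,2.6,0,0,0],[0,-2.7,2.6,0,0,0],[0,-2.7,2.6,0,0,0],[0,-2.0,1.8,0,0,0],[0,0,0,0.9,0,0]]]'

```text
time: 1.43
position: [0.4427, 0.0502, 0.2165]
tool_rot: [0.155, 0.69, -0.156, 0.69]
ft_force: [-0.2, 0.4, 0.4]
grip_width: 0.0006
```

Call:
send_rows --steps '[[[0,0,0,1,0,0],[0,0,0,1,0,0],[0,0,0,1,0,0],[0,0,0,1,0,0],[0,0,0,1,0,0],[0,0,0,1,0,0],[0,0,0,1,0,0],[0,0,0,1,0,0]]]'

```text
time: 2.1
position: [0.4421, 0.0458, 0.2142]
tool_rot: [0.436, 0.557, -0.439, 0.554]
ft_force: [-0.5, 0.7, 0.2]
grip_width: 0.0008
```

```bash
cat >> h.py <<'E'
def need(s=1):
    o,p,M=tool(); y=np.r_[s*EX,0];x=np.array([0,0,-1.]);z=np.cross(x,y)
    print("turn",np.round(R.from_matrix(M.T@np.c_[x,y,z]).as_rotvec()/np.radians(6),2))
E
python3 -c "
from h import *
stat((-.26,-.01,.2)); need(); print(get_obs()['q'])
p,d=camera('side'); cv2.imwrite('pics/side1.png',p[:,:,::-1])"
```

```text
t 2.1 rackXY [-267.3   -9.5] z 214.2 toolx [-0.007 -0.001 -1.   ] tool y in rack [0.943 0.332] tool z in rack [ 0.332 -0.943] F [-0.5  0.7  0.2] grip 0.001
shift cm tool [1.42 0.68 0.3 ]
turn [3.24 0.01 0.06]
[-0.14754685  0.30122812  1.8721943  -0.00276291  0.97451691 -0.38287859]
```

View pics/side1.png

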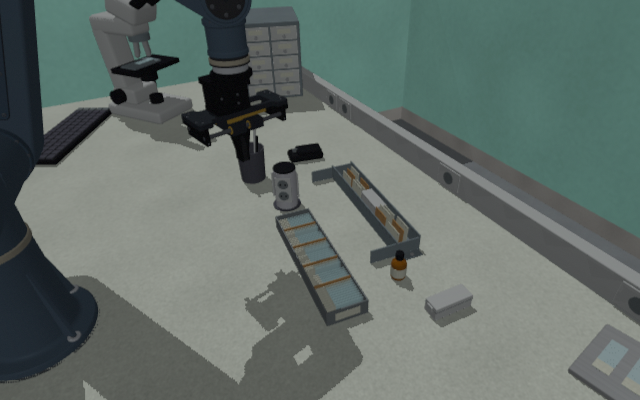

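Call:
send_rows --steps '[[[0,0.7,0.3,1,0,0],[0,0,0,1,0,0],[0,0,0,1,0,0],[2.5,0,0,0.2,0,0],[3.5,0,0,0,0,0],[3.5,0,0,0,0,0],[3.5,0,0,0,0,0],[2.0,0,0,0,0,0]]]'

```text
time: 2.82
position: [0.4564, 0.0435, 0.0643]
tool_rot: [0.527, 0.47, -0.522, 0.478]
ft_force: [0.5, 0.8, 0.5]
grip_width: 0.0009
```

```bash
python3 -c "
from h import *
stat((-.25,-.00,.012)); need(); "
```

```text
t 2.82 rackXY [-252.9  -10.3] z 64.3 toolx [ 0.012 -0.004 -1.   ] tool y in rack [1.    0.002] tool z in rack [ 0.002 -1.   ] F [0.5 0.8 0.5] grip 0.001
shift cm tool [ 5.23  0.23 -1.05]
turn [ 0.02  0.03 -0.12]
```

Call:
send_rows --steps '[[[2.0,0,-0.5,0,0,0],[2.0,0,-0.5,0,0,0],[1.0,0,0,0,0,0],[0.3,0.3,0,0,0,0]]]'

```text
time: 3.15
position: [0.4576, 0.0534, 0.0039]
tool_rot: [-0.522, -0.476, 0.522, -0.478]
ft_force: [-0.0, -0.1, 0.1]
grip_width: 0.0004
```

```bash
python3 -c "
from h import *
stat((-.22,-.00,.012)); need(); "
```

```text
t 3.15 rackXY [-252.7   -0.3] z 3.9 toolx [ 0.002 -0.003 -1.   ] tool y in rack [1.    0.011] tool z in rack [ 0.011 -1.   ] F [-0.  -0.1  0.1] grip 0.0
shift cm tool [-0.8   3.27  0.01]
turn [ 0.11  0.03 -0.02]
```

Call:
send_rows --steps '[[[-0.7,0.5,0,0,0,0],[0,0.6,0,0,0,0],[0,0.6,0,0,0,0],[0,0.6,0,0,0,0],[0,0.6,0,0,0,0],[0,0.6,0,0,0,0],[0,0.6,0,0,0,0],[0,0.6,0,0,0,0]]]'

```text
time: 3.82
position: [0.5072, 0.0492, 0.0108]
tool_rot: [-0.52, -0.478, 0.522, -0.478]
ft_force: [-0.8, 0.8, -0.5]
grip_width: 0.0001
```

```bash
python3 -c "
from h import *
stat((-.147,-.00,.012)); need(); "
```

```text
t 3.82 rackXY [-202.9    0.6] z 10.8 toolx [-0.002 -0.002 -1.   ] tool y in rack [1.    0.017] tool z in rack [ 0.017 -1.   ] F [-0.8  0.8 -0.5] grip 0.0
shift cm tool [-0.13  5.59  0.15]
turn [0.17 0.02 0.02]
```

```bash
python3 -c "
from h import *
p,d=camera('side'); cv2.imwrite('pics/side2.png',cv2.resize(p[150:350,200:460,::-1],None,fx=3,fy=3))
stat()"
```

```text
t 3.87 rackXY [-200.7    0.5] z 11.0 toolx [ 0.001 -0.003 -1.   ] tool y in rack [1.    0.017] tool z in rack [ 0.017 -1.   ] F [ 0.   0.2 -0. ] grip 0.001
```

View pics/side2.png

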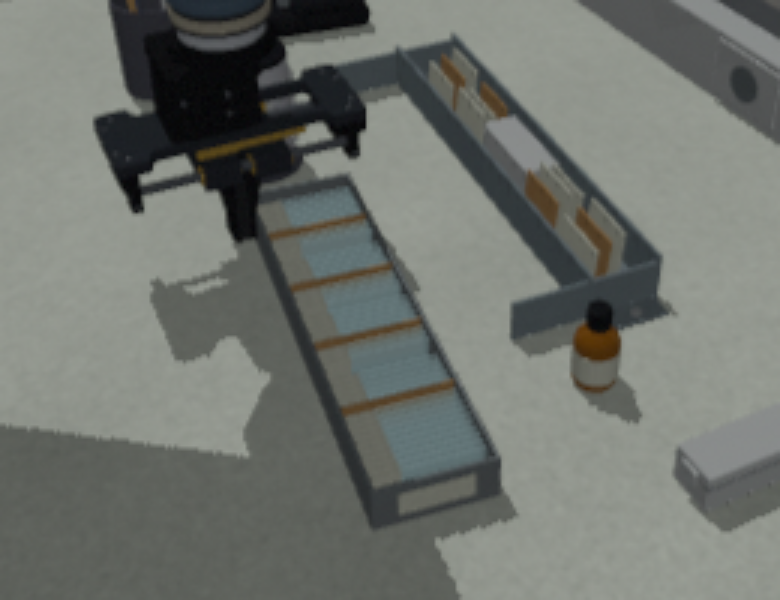

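The fingers touch the tray's front face near its left end, at about (250, 215) in the crop, and the gripper body is clear of the pillar. I'll carry on pushing.

Call:
send_rows --steps '[[[0,0.7,0,0,0,0],[0,0.7,0,0,0,0],[0,0.7,0,0,0,0],[0,0.7,0,0,0,0]]]'

```text
time: 4.2
position: [0.5356, 0.0471, 0.0108]
tool_rot: [-0.519, -0.48, 0.523, -0.477]
ft_force: [-2.7, 0.3, 2.1]
grip_width: 0.0003
```

```bash
cat >> h.py <<'E'
def see(tag,roi=None):
    p,d=camera('top'); cv2.imwrite(f'pics/{tag}.png',cv2.resize(p[120:290,240:500,::-1],None,fx=3,fy=3,interpolation=cv2.INTER_CUBIC)); np.save(f'pics/{tag}.npy',d)
E
python3 -c "
from h import *
stat((-.147,-.00,.012)); see('top3')"
```

```text
t 4.2 rackXY [-174.5    1.4] z 10.8 toolx [-0.006 -0.001 -1.   ] tool y in rack [1.    0.017] tool z in rack [ 0.018 -1.   ] F [-2.7  0.3  2.1] grip 0.0
shift cm tool [-0.14  2.74  0.18]
```

View pics/top3.png

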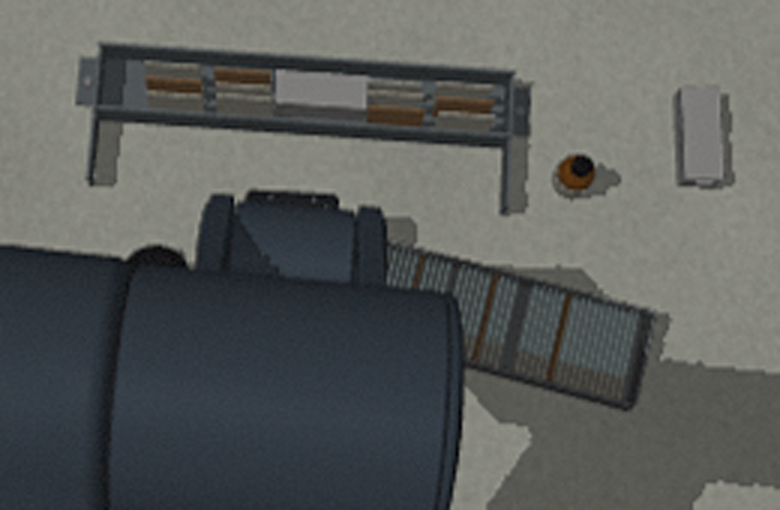

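The arm hides the left half of the tray. The back edge runs from (390, 243) to (655, 315), which puts it at about −0.20 rad to the rack. I'll push a bit more.

Call:
send_rows --steps '[[[0,0.7,0,0,0,0],[0,0.7,0,0,0,0],[0,0.7,0,0,0,0],[0,0.6,0,0,0,0],[0,0,0,0,0,0],[0,-1,0,0,0,0],[0,-2,0,0,0,0],[0,-2,0,0,0,0]]]'

```text
time: 4.92
position: [0.5263, 0.0467, 0.0112]
tool_rot: [0.524, 0.474, -0.518, 0.483]
ft_force: [-0.6, 0.4, 0.3]
grip_width: 0.0002
```

```bash
python3 -c "
from h import *
stat((-.3,-.10,.13)); need()"
```

```text
t 4.92 rackXY [-183.6   -0. ] z 11.2 toolx [ 0.015 -0.004 -1.   ] tool y in rack [1.    0.017] tool z in rack [ 0.017 -1.   ] F [-0.6  0.4  0.3] grip 0.0
shift cm tool [-12.02 -11.62   9.84]
turn [ 0.16  0.03 -0.15]
```

Call:
send_rows --steps '[[[0,-2.5,0,0,0,0],[-2,-3.0,0.5,0,0,0],[-2.5,-3.0,1.0,0,0,0],[-2.5,-2,2.5,0,0,0],[0,-1,4,0,0,0],[0,0,4,0,0,0],[0,0,4,0,0,0],[0,0,4,0,0,0]]]'

```text
time: 5.58
position: [0.379, -0.1386, 0.0825]
tool_rot: [0.519, 0.479, -0.514, 0.487]
ft_force: [0.8, 0.5, -0.2]
grip_width: 0.0005
```

```bash
python3 -c "
from h import *
stat((-.3,-.25,.1));see('top4')
p,d=camera('side'); cv2.imwrite('pics/side4.png',cv2.resize(p[100:350,200:520,::-1],None,fx=2.4,fy=2.4))"
```

```text
t 5.58 rackXY [-311.3 -199.3] z 82.5 toolx [ 0.013 -0.003 -1.   ] tool y in rack [0.999 0.035] tool z in rack [ 0.035 -0.999] F [ 0.8  0.5 -0.2] grip 0.0
shift cm tool [-1.72  0.97  5.11]
```

View pics/top4.png

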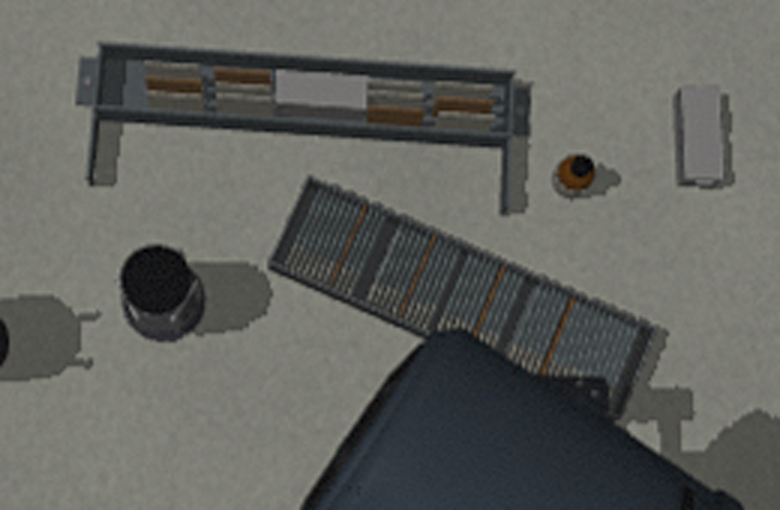

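View pics/side4.png

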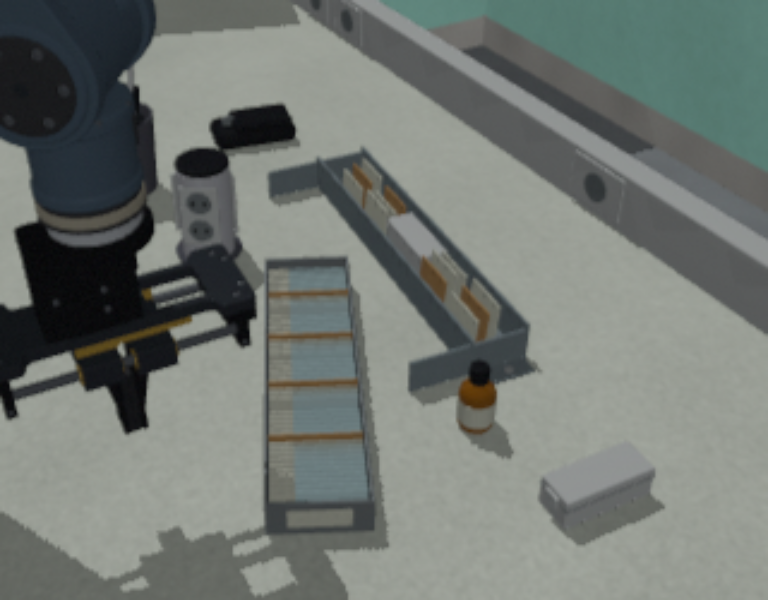

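The tray has turned well: its corners are at BL (312, 178), BR (660, 328) and FL (270, 265) in the crop, clear of the pillar at (160, 280).

```bash
cat >> h.py <<'E'
def cr3(x,y): return (240+(x+.5)/3-.5,120+(y+.5)/3-.5)
def pose(BL=None,BR=None,FL=None,FR=None,fn=cr3,camn="top"):
    """crop corners at z=.034 -> rack pose by rigid fit (kabsch)"""
    loc={'BL':(.042,.16),'BR':(.042,-.16),'FL':(-.042,.16),'FR':(-.042,-.16)}
    A=[];B=[]
    for k,v in dict(BL=BL,BR=BR,FL=FL,FR=FR).items():
        if v is not None: A.append(loc[k]); B.append(toR(ray(camn,fn(*v),.034))[0])
    A=np.array(A);B=np.array(B); a=A-A.mean(0); b=B-B.mean(0)
    th=np.arctan2((a[:,0]*b[:,1]-a[:,1]*b[:,0]).sum(),(a*b).sum())
    M=np.array([[np.cos(th),-np.sin(th)],[np.sin(th),np.cos(th)]])
    c=B.mean(0)-M@A.mean(0); r=B-(A@M.T+c)
    print("tray rack mm",np.round(c*1000,1),"th",round(th,3),"resid",np.round(r*1000,1).tolist())
    show(c,th); return c,th
def show(c,th):
    M=np.array([[np.cos(th),-np.sin(th)],[np.sin(th),np.cos(th)]])
    for n,l in {'BL':(.042,.16),'BR':(.042,-.16),'FL':(-.042,.16),'FR':(-.042,-.16)}.items(): print(n,np.round((c+M@l)*1000,0),end=' ')
    pl=M.T@(np.array([-.1538,.1079])-c); print("\npillar gap to front edge",round((-.042-pl[0]-.028)*1000,1),"pillar local y",round(pl[1]*1000))
    ch=M.T@(np.array([-.06,-.179])-c); print("cheek tip local",np.round(ch*1000))
E
python3 -c "
from h import *
pose(BL=(312,178),BR=(660,328),FL=(271,263))
pose(BL=(312,178),BR=(660,328))
"
```

```text
tray rack mm [-137.9 -147.5] th -0.349 resid [[-1.7, -1.1], [0.5, 1.3], [1.2, -0.2]]
BL [-44. -12.] BR [-153. -312.] FL [-123.   17.] FR [-232. -283.] 
pillar gap to front edge 32.4 pillar local y 235
cheek tip local [84. -3.]
tray rack mm [-138.5 -147.6] th -0.345 resid [[-0.5, -1.4], [0.5, 1.4]]
BL [-45. -11.] BR [-153. -312.] FL [-124.   17.] FR [-232. -284.] 
pillar gap to front edge 30.8 pillar local y 235
cheek tip local [85. -3.]
```

Call:
send_rows --steps '[[[0,1.2,3.3,0,0,0],[0,1.2,3.3,0,0,0],[2,0.5,0,0,0,0],[2,0,0,0,0,0],[2,0,0,0,0,0],[0.5,0,0,0,0,0],[0,0,0,0,0,0]]]'

```text
time: 6.27
position: [0.4077, -0.2179, 0.018]
tool_rot: [0.523, 0.468, -0.517, 0.489]
ft_force: [0.5, -0.8, 0.5]
grip_width: 0.0005
```

```bash
python3 -c "
from h import *
stat((-.218,-.265,.012));need()"
```

```text
t 6.27 rackXY [-274.7 -275.3] z 18.0 toolx [ 0.027 -0.017 -0.999] tool y in rack [0.999 0.018] tool z in rack [ 0.018 -1.   ] F [ 0.5 -0.8  0.5] grip 0.0
shift cm tool [ 0.75  5.67 -0.94]
turn [ 0.17  0.14 -0.27]
```

Call:
send_rows --steps '[[[0.3,0.6,-0.5,0,0.1,-0.2],[0.3,0.6,-0.4,0,0,0],[0,0.6,0,0,0,0],[0,0.6,0,0,0,0],[0,0.6,0,0,0,0],[0,0.6,0,0,0,0],[0,0.6,0,0,0,0],[0,0.6,0,0,0,0]]]'

```text
time: 6.93
position: [0.4576, -0.2086, 0.0156]
tool_rot: [0.52, 0.478, -0.519, 0.482]
ft_force: [-1.7, -0.0, -0.4]
grip_width: 0.0003
```

```bash
python3 -c "
from h import *
stat((-.218,-.265,.012));need();see('top5')
p,d=camera('side'); cv2.imwrite('pics/side5.png',cv2.resize(p[100:350,200:520,::-1],None,fx=2.4,fy=2.4))"
```

```text
t 6.93 rackXY [-226.  -260.9] z 15.6 toolx [ 0.005 -0.003 -1.   ] tool y in rack [1.    0.022] tool z in rack [ 0.022 -1.   ] F [-1.7 -0.  -0.4] grip 0.0
shift cm tool [0.36 0.79 0.42]
turn [ 0.21  0.03 -0.05]
```

View pics/top5.png

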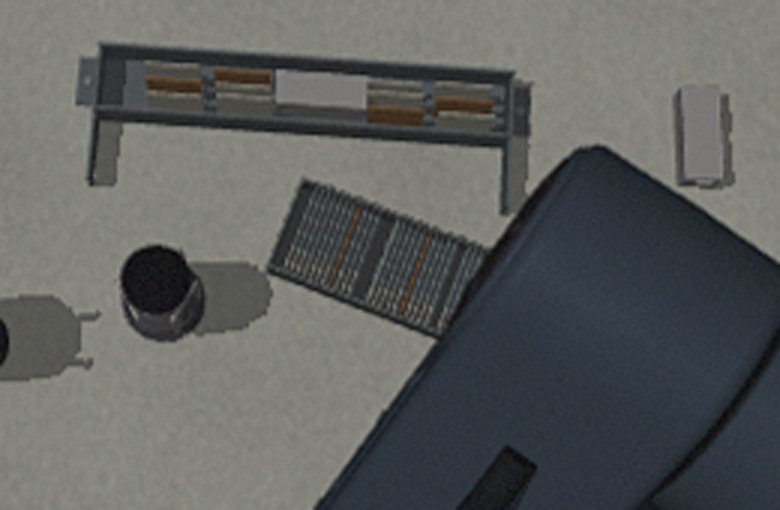

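View pics/side5.png

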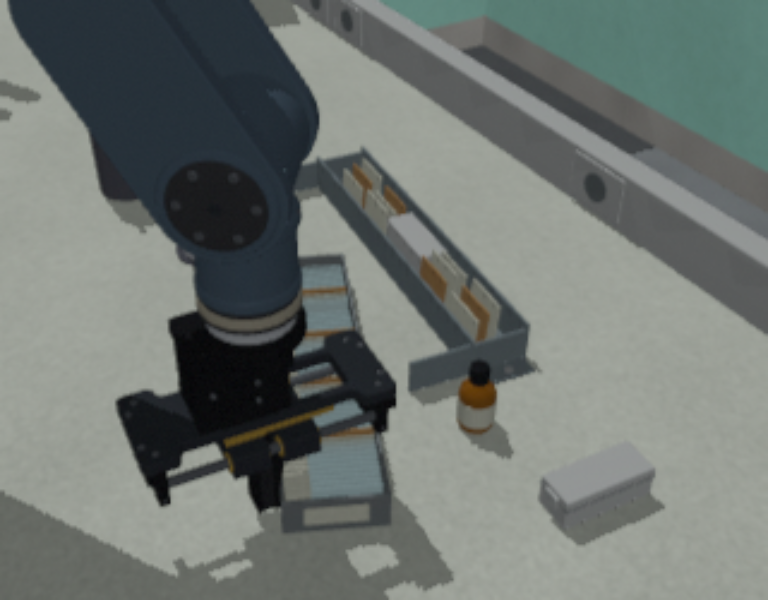

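The tray's right end is being pushed: its back-left corner moved to (305, 180), and the fingertips are at (262, 495) in the side crop. I'll push about 1 cm more, then back off and move around to the right end face.

Call:
send_rows --steps '[[[0,0.5,0,0,0,0],[0,0.5,0,0,0,0],[0,0.2,0,0,0,0],[0,-1.5,0,0,0,0],[0,-2.5,0,0,0,0],[-0.5,-2,2.0,0,0,0],[-0.5,0,3.5,0.5,0,0],[0,0,3.5,0.9,0,0]]]'

```text
time: 7.7
position: [0.4017, -0.2899, 0.0251]
tool_rot: [0.554, 0.441, -0.551, 0.443]
ft_force: [0.6, -0.1, -0.2]
grip_width: 0.0003
```

```bash
python3 -c "
from h import *
stat((-.218,-.265,.012));see('top6')
p,d=camera('side'); cv2.imwrite('pics/side6.png',cv2.resize(p[100:350,200:520,::-1],None,fx=2.4,fy=2.4))"
```

```text
t 7.7 rackXY [-273.3 -347.6] z 25.1 toolx [ 0.005  0.001 -1.   ] tool y in rack [ 0.993 -0.119] tool z in rack [-0.119 -0.993] F [ 0.6 -0.1 -0.2] grip 0.0
shift cm tool [ 1.34  4.51 -8.85]
```

View pics/top6.png

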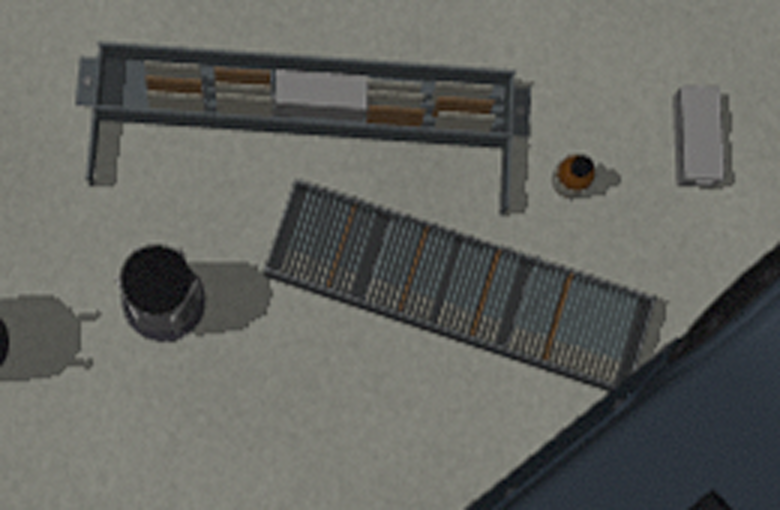

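View pics/side6.png

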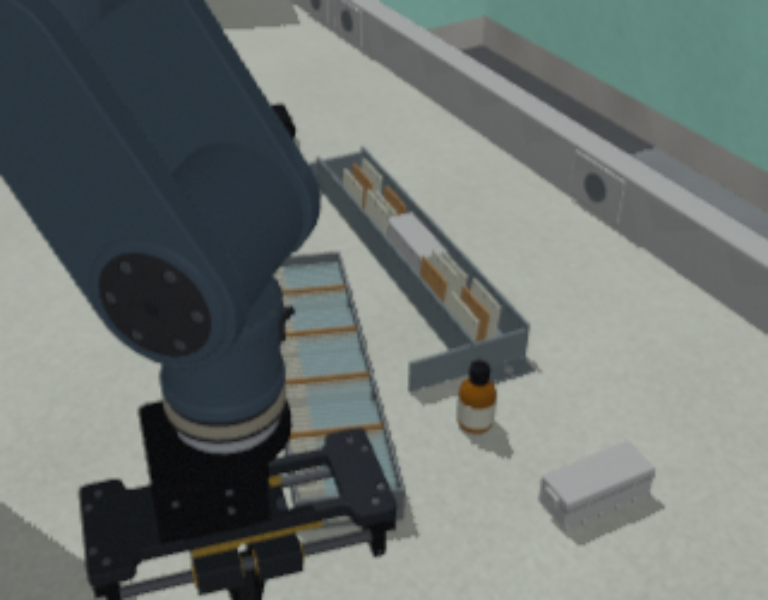

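In the top crop the tray corners are BL (298, 182), BR (656, 298), FL (267, 271) and FR (614, 388), with nothing else disturbed.

```bash
python3 -c "
from h import *
c,t=pose(BL=(298,182),BR=(656,298),FL=(267,269),FR=(615,386))
M=np.array([[np.cos(t),-np.sin(t)],[np.sin(t),np.cos(t)]])
g=c+M@[0,-.16-.03]; print('prepush pt',g)
stat((g[0],g[1],.012))
o,p,T=tool(); y=EX*np.cos(t)+EY*np.sin(t); print('turn units',np.arctan2(T[0,1]*y[1]-T[1,1]*y[0],T[:2,1]@y)/np.radians(6))
"
```

```text
tray rack mm [-127.  -140.7] th -0.258 resid [[-4.2, -4.3], [-0.4, -1.0], [0.1, -4.8], [4.5, 10.0]]
BL [-46.   3.] BR [-127. -306.] FL [-127.   25.] FR [-208. -285.] 
pillar gap to front edge 19.3 pillar local y 234
cheek tip local [ 75. -20.]
prepush pt [-0.17537246 -0.32443994]
t 7.8 rackXY [-270.9 -353.5] z 25.0 toolx [ 0.01  -0.006 -1.   ] tool y in rack [ 0.992 -0.123] tool z in rack [-0.123 -0.992] F [ 0.5 -1.   0.1] grip 0.0
shift cm tool [ 1.39  9.1  -4.07]
turn units -1.2811470283094037
```

```bash
python3 -c "
from h import *
c,t=pose(BL=(298,182),BR=(656,298),FL=(267,269))
M=np.array([[np.cos(t),-np.sin(t)],[np.sin(t),np.cos(t)]])
for k in (.2,):
  g=c+M@[0,-.16-k+.16-.0]; g=c+M@[0,-.16-.035]; print('prepush pt',g)
stat((g[0],g[1],.012))
"
```

```text
tray rack mm [-128.3 -144.1] th -0.254 resid [[-2.4, -1.1], [0.4, 2.4], [1.9, -1.3]]
BL [-47.   0.] BR [-128. -310.] FL [-129.   21.] FR [-209. -288.] 
pillar gap to front edge 18.1 pillar local y 238
cheek tip local [ 75. -17.]
prepush pt [-0.17739148 -0.33285831]
t 7.8 rackXY [-270.9 -353.5] z 25.0 toolx [ 0.01  -0.006 -1.   ] tool y in rack [ 0.992 -0.123] tool z in rack [-0.123 -0.992] F [ 0.5 -1.   0.1] grip 0.0
shift cm tool [ 1.39  9.01 -3.21]
```

Call:
send_rows --steps '[[[0.5,2.5,-0.5,0.4,0,0],[0.5,2.5,0,0.4,0,0],[0.2,2.2,0,0.3,0,0],[0,1.5,0,0.1,0,0],[0,0,0,0,0,0]]]' --gripper 0.5

```text
time: 8.22
position: [0.491, -0.317, 0.0132]
tool_rot: [0.584, 0.398, -0.58, 0.405]
ft_force: [0.2, -0.4, 0.2]
grip_width: 0.0264
```

```bash
cat >> h.py <<'E'
def plan(c,t,lx,ly,z=.012):
    """tray-frame status of tool: position in tray coords, and needed shift to tray-local point"""
    c=np.array(c);M=np.array([[np.cos(t),-np.sin(t)],[np.sin(t),np.cos(t)]])
    o,p,T=tool(); print("tool in tray mm",np.round(M.T@(toR(p)-c)*1000,1))
    g=c+M@[lx,ly]; stat((g[0],g[1],z))
    y=EX*np.cos(t)+EY*np.sin(t); print('turn units about x',-np.arctan2(T[0,1]*y[1]-T[1,1]*y[0],T[:2,1]@y)/np.radians(6))
E
python3 -c "
from h import *
plan((-.1283,-.1441),-.254,0,-.185)"
```

```text
tool in tray mm [   3.9 -227.7]
t 8.22 rackXY [-181.8 -365.4] z 13.2 toolx [ 0.011 -0.005 -1.   ] tool y in rack [ 0.966 -0.258] tool z in rack [-0.258 -0.966] F [ 0.2 -0.4  0.2] grip 0.026
shift cm tool [ 0.11 -0.42 -4.26]
turn units about x -0.06216845219277089
```

Call:
send_rows --steps '[[[0,-0.2,-1.5,0,0,0],[0,-0.2,-1.5,0,0,0],[0,0,-1.0,0,0,0],[0,0,-0.6,0,0,0],[0,0,-0.6,0,0,0],[0,0,-0.6,0,0,0],[0,0,-0.6,0,0,0],[0,0,-0.6,0,0,0]]]'

```text
time: 8.88
position: [0.5103, -0.2442, 0.0124]
tool_rot: [0.582, 0.4, -0.58, 0.406]
ft_force: [-0.4, -2.1, -1.6]
grip_width: 0.0434
```

Call:
send_rows --steps '[[[0,0,-0.6,0,0,0],[0,0,-0.6,0,0,0],[0,0,-0.6,0,0,0],[0,0,-0.6,0,0,0],[0,0,-0.6,0,0,0],[0,0,-0.6,0,0,0]]]'

```text
time: 9.38
position: [0.5241, -0.2088, 0.0124]
tool_rot: [0.582, 0.399, -0.58, 0.406]
ft_force: [-0.9, -1.6, -0.9]
grip_width: 0.0436
```

```bash
python3 -c "
from h import *
plan((-.1283,-.1441),-.254,0,-.025);see('top7')"
```

```text
tool in tray mm [  -2.8 -114.7]
t 9.38 rackXY [-159.9 -254.4] z 12.4 toolx [ 0.008 -0.006 -1.   ] tool y in rack [ 0.967 -0.254] tool z in rack [-0.254 -0.967] F [-0.9 -1.6 -0.9] grip 0.044
shift cm tool [ 0.01  0.26 -8.97]
turn units about x -0.02714579281343453
```

View pics/top7.png

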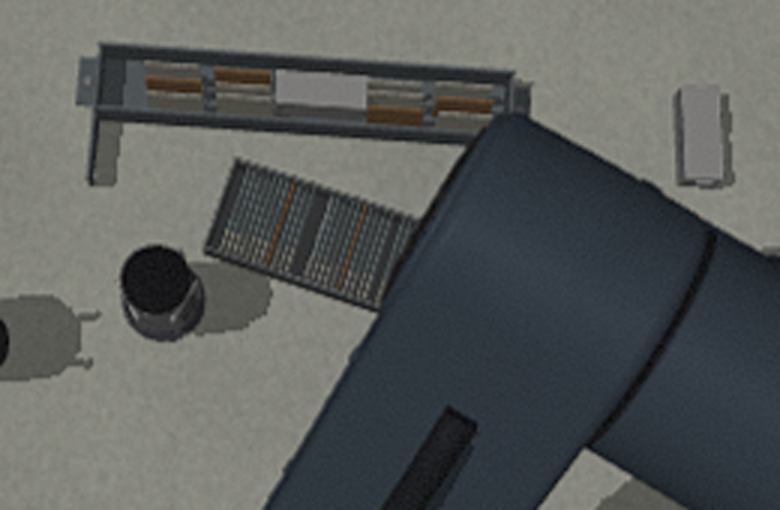

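The left end is now at BL (237, 160) and FL (206, 252), heading behind the pillar. I'll check the geometry.

```bash
python3 -c "
from h import *
for t in ((237,160),(415,217),(206,250),(375,307)): print(t,toR(ray('top',cr3(*t),.034))*1000)
pose(BL=(237,160),FL=(206,250))
"
```

```text
(237, 160) [[-34.2643234   52.30824862]]
(415, 217) [[ -72.89647112 -101.94086556]]
(206, 250) [[-114.24435872   72.42874357]]
(375, 307) [[-152.34776282  -72.57120666]]
tray rack mm [-113.3  -92.8] th -0.246 resid [[-0.7, 0.2], [0.7, -0.2]]
BL [-34.  52.] BR [-112. -258.] FL [-115.   73.] FR [-193. -238.] 
pillar gap to front edge 18.3 pillar local y 185
cheek tip local [ 73. -71.]
```

Call:
send_rows --steps '[[[0,0,-0.6,0,0,0],[0,0,-0.6,0,0,0],[0,0,-0.6,0,0,0],[0,0,-0.6,0,0,0],[0,0,-0.6,0,0,0],[0,0,-0.6,0,0,0],[0,0,-0.6,0,0,0],[0,0,-0.6,0,0,0]]]'

```text
time: 10.1
position: [0.5427, -0.1586, 0.0124]
tool_rot: [0.582, 0.399, -0.58, 0.406]
ft_force: [0.2, -3.3, -0.2]
grip_width: 0.0433
```

Call:
send_rows --steps '[[[0,0,-0.6,0,0,0],[0,0,-0.6,0,0,0],[0,0,-0.6,0,0,0],[0,0,-0.6,0,0,0],[0,0,-0.6,0,0,0],[0,0,-0.3,0,0,0]]]'

```text
time: 10.6
position: [0.5555, -0.1236, 0.0124]
tool_rot: [0.582, 0.4, -0.58, 0.406]
ft_force: [-2.3, -3.6, 0.1]
grip_width: 0.0434
```

```bash
python3 -c "
from h import *
plan((-.1283,-.1441),-.254,0,-.025);see('top8')"
```

```text
tool in tray mm [ -3.  -23.9]
t 10.6 rackXY [-137.2 -166.5] z 12.4 toolx [ 0.008 -0.006 -1.   ] tool y in rack [ 0.967 -0.253] tool z in rack [-0.253 -0.967] F [-2.3 -3.6  0.1] grip 0.043
shift cm tool [0.04 0.3  0.11]
turn units about x -0.01907055017701012
```

View pics/top8.png

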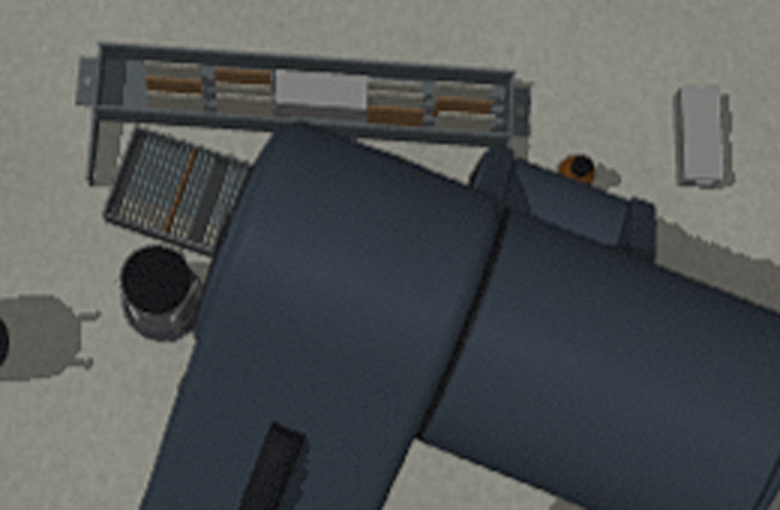

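The left end is behind the pillar, with BL at (138, 130) and FL at (106, 218). I'll back off, shut the fingers, and go to the right end's front face.

Call:
send_rows --steps '[[[0,0,1.5,0,0,0],[0,0,2.5,0,0,0],[-1,-2.0,2,0,0,0],[-1,-3,0,-0.5,0,0],[0,-3,0,-0.5,0,0],[0,-2.5,0,-0.5,0,0],[0,-1.5,0,-0.5,0,0]]]' --gripper 0.5

```text
time: 11.23
position: [0.4226, -0.1428, 0.0316]
tool_rot: [0.537, 0.458, -0.53, 0.47]
ft_force: [-0.3, 0.4, -0.3]
grip_width: 0.0436
```

```bash
python3 -c "
from h import *
stat((-.218,-.265,.012));see('top9')
pose(BL=(138,130),FL=(106,217))"
```

```text
t 11.23 rackXY [-267.6 -199.1] z 31.6 toolx [ 0.019 -0.006 -1.   ] tool y in rack [ 0.999 -0.038] tool z in rack [-0.038 -0.999] F [-0.3  0.4 -0.3] grip 0.044
shift cm tool [2.08 5.16 6.4 ]
tray rack mm [-93.2  -5.8] th -0.254 resid [[-1.6, 0.4], [1.6, -0.4]]
BL [-12. 139.] BR [ -93. -171.] FL [-94. 160.] FR [-174. -150.] 
pillar gap to front edge 17.2 pillar local y 95
cheek tip local [  76. -159.]
```

View pics/top9.png

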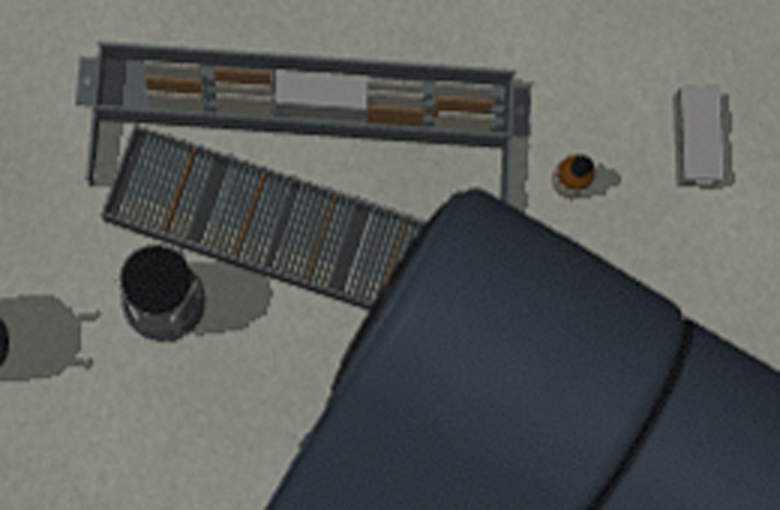

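Call:
send_rows --steps '[[[0,0.5,-3.0,-0.3,0,0],[0.6,1.0,-3.0,0,0,0],[0.6,1.0,-1.5,0,0,0],[0.4,0.5,0,0,0,0],[0,0,0,0,0,0]]]' --gripper 1

```text
time: 11.7
position: [0.4611, -0.0683, 0.0157]
tool_rot: [0.533, 0.465, -0.525, 0.474]
ft_force: [0.6, 1.4, 0.5]
grip_width: 0.018
```

```bash
python3 -c "
from h import *
stat((-.174,-.112,.012));need()"
```

```text
t 11.7 rackXY [-236.8 -121.1] z 15.7 toolx [ 0.017 -0.002 -1.   ] tool y in rack [ 1.    -0.016] tool z in rack [-0.016 -1.   ] F [0.6 1.4 0.5] grip 0.018
shift cm tool [ 0.48  6.26 -1.01]
turn [-0.15  0.   -0.16]
```

Call:
send_rows --steps '[[[0.2,1.5,-0.5,0,0,-0.1],[0.1,1.5,-0.5,0,0,0],[0,1.2,0,0,0,0],[0,0.7,0,0,0,0],[0,0.6,0,0,0,0],[0,0.6,0,0,0,0],[0,0.6,0,0,0,0],[0,0.6,0,0,0,0]]]'

```text
time: 12.37
position: [0.5339, -0.0693, 0.0124]
tool_rot: [-0.53, -0.469, 0.531, -0.466]
ft_force: [-2.4, -0.6, 1.2]
grip_width: -0.0003
```

```bash
python3 -c "
from h import *
stat((-.149,-.112,.012));see('top10')"
```

```text
t 12.37 rackXY [-164.3 -114.7] z 12.4 toolx [-0.004  0.003 -1.   ] tool y in rack [ 1.    -0.023] tool z in rack [-0.023 -1.   ] F [-2.4 -0.6  1.2] grip -0.0
shift cm tool [ 0.03  1.53 -0.3 ]
```

View pics/top10.png

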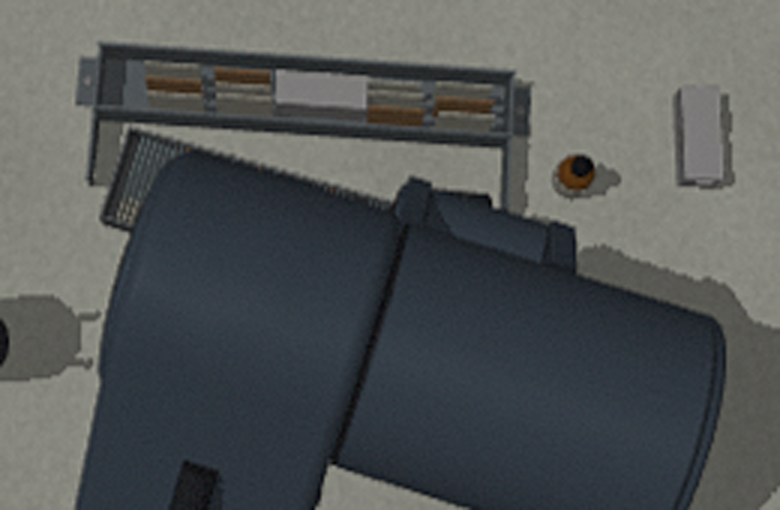

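The tray has begun to turn, with BL at (128, 131) and FL at (102, 222). I'll continue about 15 mm, then retreat to look.

Call:
send_rows --steps '[[[0,0.6,0,0,0,0],[0,0.6,0,0,0,0],[0,0.4,0,0,0,0],[0,-2.0,0,0,0,0],[0,-3.0,0,0,0,0],[0,-2.5,1.5,0,0,0],[0,0,3.5,0,0,0],[0,0,3.5,0,0,0]]]'

```text
time: 13.08
position: [0.4705, -0.1437, 0.0127]
tool_rot: [0.53, 0.469, -0.526, 0.472]
ft_force: [0.8, -0.6, -1.6]
grip_width: 0.0007
```

Call:
send_rows --steps '[[[0,0,3.5,0,0,0],[0,0,3.5,0,0,0],[0,0,2,0,0,0]]]' --gripper 0.5

```text
time: 13.33
position: [0.4622, -0.2396, 0.013]
tool_rot: [0.531, 0.467, -0.525, 0.474]
ft_force: [1.9, -0.3, 0.3]
grip_width: 0.0133
```

```bash
python3 -c "
from h import *
stat((-.218,-.265,.012));see('top11')"
```

```text
t 13.33 rackXY [-218.2 -291.4] z 13.0 toolx [ 0.014 -0.002 -1.   ] tool y in rack [ 1.    -0.013] tool z in rack [-0.013 -1.   ] F [ 1.9 -0.3  0.3] grip 0.013
shift cm tool [ 0.1  -0.01 -2.64]
```

View pics/top11.png

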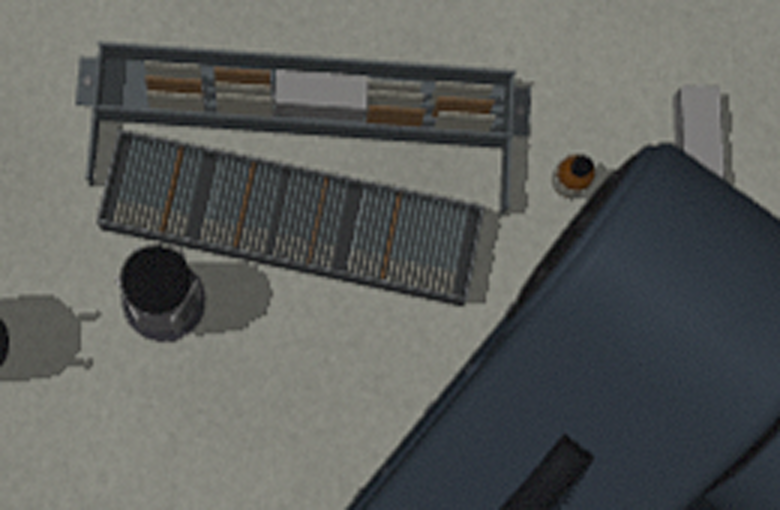

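Clear view: BL (122, 135), FL (100, 230), BR (482, 207) and FR (464, 304). The right cheek's inner tip is at (501, 212).

```bash
python3 -c "
from h import *
pose(BL=(122,134),BR=(481,206),FL=(100,227),FR=(464,302))
print(toR(ray('top',[cr3(501,212)],.034)),toR(ray('top',[cr3(97,183)],.034)))
"
```

```text
tray rack mm [-80.4   3. ] th -0.132 resid [[-0.9, -3.7], [0.5, 3.9], [-0.1, -3.6], [0.4, 3.4]]
BL [-18. 156.] BR [ -60. -161.] FL [-101.  167.] FR [-143. -150.] 
pillar gap to front edge 16.6 pillar local y 94
cheek tip local [  44. -178.]
[[-0.06322607 -0.17447228]] [[-0.06312031  0.16963207]]
```

Call:
send_rows --steps '[[[0,0,-3.0,0,0,0],[0,0,-3.8,0,0,0],[0,0,-3.8,0,0,0],[0,0.3,-3.8,0,0,0],[0,1.0,-1.8,0,0,0],[0,1.5,0,0,0,0],[0,1.2,0,0,0,0]]]' --gripper 1

```text
time: 13.97
position: [0.5327, -0.0909, 0.0138]
tool_rot: [0.537, 0.454, -0.527, 0.478]
ft_force: [0.3, -0.3, 0.0]
grip_width: 0.0001
```

```bash
python3 -c "
from h import *
stat((-.121,-.112,.012))"
```

```text
t 13.97 rackXY [-163.3 -136.2] z 13.8 toolx [ 0.033 -0.016 -0.999] tool y in rack [ 0.999 -0.03 ] tool z in rack [-0.03  -0.999] F [ 0.3 -0.3  0. ] grip 0.0
shift cm tool [ 0.3   4.15 -2.55]
```

Call:
send_rows --steps '[[[0.1,0,-1.5,0,0.1,-0.3],[0,0.6,-0.5,0,0,0],[0,0.6,0,0,0,0],[0,0.6,0,0,0,0],[0,0.6,0,0,0,0],[0,0.6,0,0,0,0],[0,0.5,0,0,0,0]]]'

```text
time: 14.55
position: [0.5755, -0.0744, 0.0132]
tool_rot: [0.532, 0.465, -0.53, 0.469]
ft_force: [-2.1, 0.7, 1.6]
grip_width: 0.0007
```

```bash
python3 -c "
from h import *
stat((-.121,-.112,.012));see('top12')"
```

```text
t 14.55 rackXY [-122.4 -115.4] z 13.2 toolx [ 0.006 -0.003 -1.   ] tool y in rack [ 1.    -0.027] tool z in rack [-0.027 -1.   ] F [-2.1  0.7  1.6] grip 0.001
shift cm tool [ 0.12  0.13 -0.35]
```

View pics/top12.png

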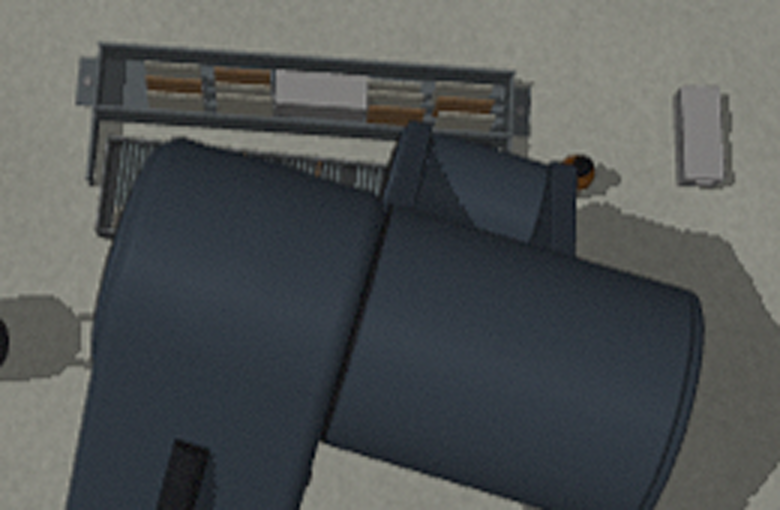

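The tray is nearly parallel: its back edge runs from (115, 140) to (380, 165), about −0.03 rad. Next I'll push near the middle.

Call:
send_rows --steps '[[[0,-1.5,0,0,0,0],[0,-1.0,-2,0,0,0],[0,0,-3.5,0,0,0],[0,0,-3.5,0,0,0],[0,0,-2,0,0,0],[0,0,0,0,0,0]]]'

```text
time: 15.1
position: [0.5749, 0.0346, 0.0134]
tool_rot: [0.539, 0.456, -0.529, 0.471]
ft_force: [-0.3, -1.6, 0.2]
grip_width: 0.0005
```

```bash
python3 -c "
from h import *
stat((-.095,.01,.012));need()"
```

```text
t 15.1 rackXY [-134.1   -7.1] z 13.4 toolx [ 0.026 -0.007 -1.   ] tool y in rack [ 0.999 -0.039] tool z in rack [-0.039 -0.999] F [-0.3 -1.6  0.2] grip 0.001
shift cm tool [ 0.23  3.84 -1.87]
turn [-0.37  0.04 -0.25]
```

Call:
send_rows --steps '[[[0.1,0.2,-1.2,-0.3,0,-0.2],[0,0.6,0,0,0,0],[0,0.5,0,0,0,0],[0,0.5,0,0,0,0],[0,0.5,0,0,0,0],[0,0.5,0,0,0,0]]]'

```text
time: 15.6
position: [0.6015, 0.0414, 0.0124]
tool_rot: [-0.525, -0.472, 0.529, -0.471]
ft_force: [-6.0, 2.1, 6.7]
grip_width: 0.0001
```

```bash
python3 -c "
from h import *
stat((-.095,.01,.012));see('top13')"
```

```text
t 15.6 rackXY [-108.3    2.4] z 12.4 toolx [-0.005 -0.003 -1.   ] tool y in rack [ 1.   -0.01] tool z in rack [-0.01 -1.  ] F [-6.   2.1  6.7] grip 0.0
shift cm tool [ 0.03  1.32 -0.77]
```

View pics/top13.png

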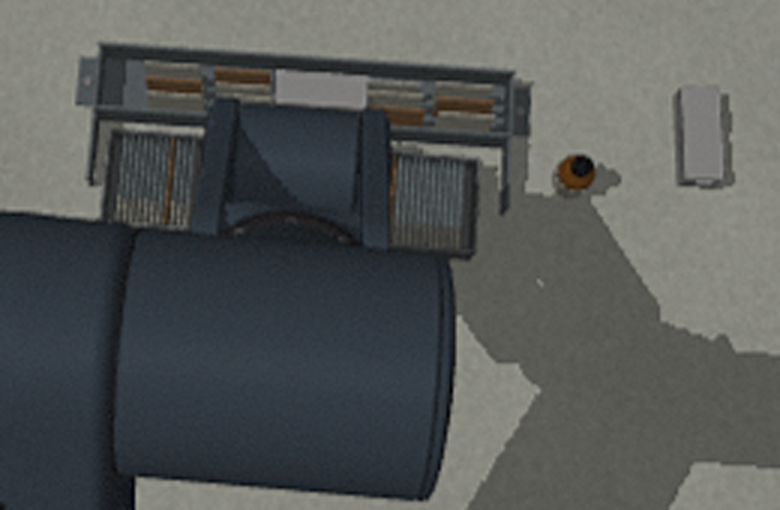

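The tray sits between the cheeks, with its back edge at row ~131 left and ~157 right, close to parallel with the stop. I'll push home.

Call:
send_rows --steps '[[[0,0.5,0,0,0,0],[0,0.5,0,0,0,0],[0,0.3,0,0,0,0]]]'

```text
time: 15.9
position: [0.6097, 0.0381, 0.0125]
tool_rot: [-0.524, -0.474, 0.533, -0.466]
ft_force: [-4.8, 2.0, 5.3]
grip_width: 0.0005
```

Call:
send_rows --steps '[[[0,0.3,0,0,0,0],[0,0.3,0,0,0,0]]]'

```text
time: 16.07
position: [0.6125, 0.0368, 0.0125]
tool_rot: [-0.523, -0.476, 0.535, -0.463]
ft_force: [-5.4, 2.5, 4.1]
grip_width: 0.0001
```

```bash
python3 -c "
from h import *
stat((-.095,.01,.012));see('top14')"
```

```text
t 16.07 rackXY [-96.9  -1.1] z 12.5 toolx [-0.025  0.001 -1.   ] tool y in rack [ 1.    -0.018] tool z in rack [-0.018 -1.   ] F [-5.4  2.5  4.1] grip 0.0
shift cm tool [ 0.05  0.17 -1.11]
```

View pics/top14.png

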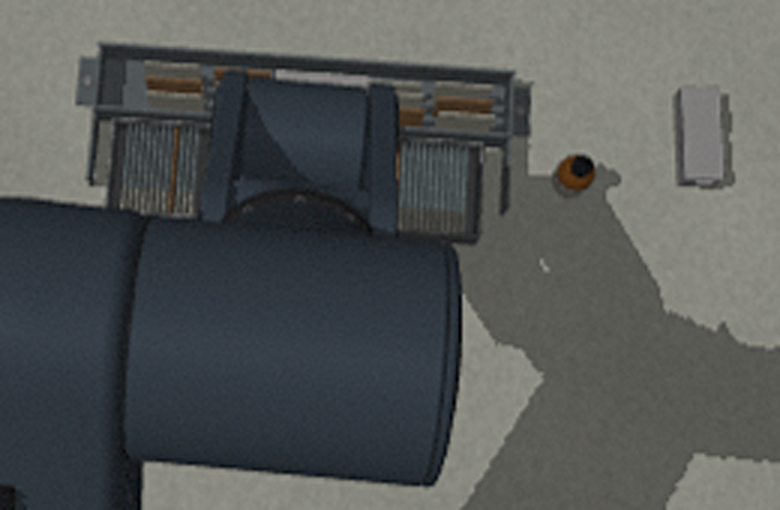

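Call:
send_rows --steps '[[[0,0.4,0,0,0,0.2],[0,0.3,0,0,0,0]]]'

```text
time: 16.28
position: [0.6167, 0.0353, 0.0122]
tool_rot: [-0.527, -0.471, 0.532, -0.466]
ft_force: [-8.8, 5.0, 9.5]
grip_width: 0.0004
```

Call:
send_rows --steps '[[[0,0.3,0,0,0,0],[0,0.3,0,0,0,0]]]'

```text
time: 16.45
position: [0.6165, 0.0354, 0.0122]
tool_rot: [-0.524, -0.475, 0.535, -0.462]
ft_force: [-9.0, 3.5, 8.6]
grip_width: 0.0006
```

```bash
python3 -c "
from h import *
stat((-.095,.01,.012))"
```

```text
t 16.45 rackXY [-92.8  -2.1] z 12.2 toolx [-0.024  0.003 -1.   ] tool y in rack [ 1.    -0.021] tool z in rack [-0.021 -1.   ] F [-9.   3.5  8.6] grip 0.001
shift cm tool [ 0.02 -0.24 -1.21]
```

It has stalled at X = −93 mm with force up to about 9 N, so it's against the stop somewhere. I'll back off and check both ends.

Call:
send_rows --steps '[[[0,-1.0,0,0,0,0],[0,-2.5,0,0,0,0],[0,-3.0,0,0,0,0],[-1,-3.0,1,0,0,0],[-1,-3.0,3,0,0,0],[0,-2.0,3.5,0,0,0],[0,0,4,0,0,0],[0,0,4,0,0,0]]]'

```text
time: 17.12
position: [0.4644, -0.1039, 0.0349]
tool_rot: [0.53, 0.466, -0.525, 0.476]
ft_force: [1.6, -0.6, -0.1]
grip_width: 0.0005
```

```bash
cat >> h.py <<'E'
def gap(tag):
    p,d=camera('top'); d2=[camera('top')[1] for _ in range(2)]; d=np.median([d]+d2,0)
    cv2.imwrite(f'pics/{tag}.png',cv2.resize(p[130:220,260:420,::-1],None,fx=5,fy=5,interpolation=cv2.INTER_CUBIC))
    np.save(f'pics/{tag}.npy',d)
E
python3 -c "
from h import *
stat();gap('g1')"
```

```text
t 17.12 rackXY [-229.9 -156.1] z 34.9 toolx [ 0.015 -0.005 -1.   ] tool y in rack [ 1.    -0.011] tool z in rack [-0.011 -1.   ] F [ 1.6 -0.6 -0.1] grip 0.0
```

View pics/g1.png

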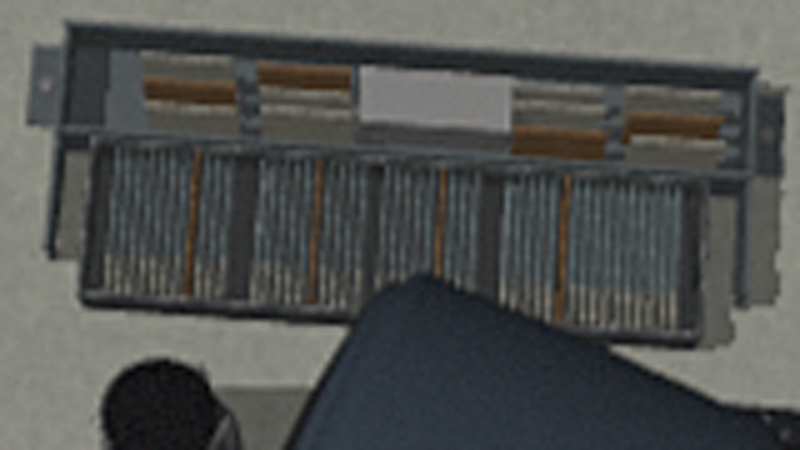

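The tray looks flush along the stop. Now checking it numerically.

```bash
python3 - <<'E'
from h import *
d=np.load('pics/g1.npy'); P=cloud("top",d); X=toR(P); z=np.where(d>0,P[...,2],0)
# front rim edge per column (last z>.025 going down), where arm not (z<.045)
F=[];B=[];
for u in range(280,402,2):
    c=z[160:205,u]
    if (c>.045).any() and c.max()>.06: continue
    v=160+np.where(c>.026)[0].max()+.5
    F.append(toR(ray("top",(u,v),.034))[0])
F=np.array(F); f=np.polyfit(F[:,1],F[:,0],1); print("front n",len(F),f,np.std(F[:,0]-np.polyval(f,F[:,1])))
# stop rear wall of pocket / pocket line: outer back edge of rack
for u in range(285,405,2):
    c=z[125:150,u]; v=125+np.where(c>.03)[0].min()-.5
    B.append(toR(ray("top",(u,v),.04))[0])
B=np.array(B); b=np.polyfit(B[:,1],B[:,0],1); print("rack back",b,np.std(B[:,0]-np.polyval(b,B[:,1])))
print("relative angle",f[0]-b[0])
def g(x,y): return (260+(x+.5)/5-.5,130+(y+.5)/5-.5)
pose(FL=(81,300),FR=(698,340),BL=(95,138),BR=(706,178),fn=g)
print("side")
p,dd=camera('side'); cv2.imwrite('pics/side15.png',cv2.resize(p[120:280,290:460,::-1],None,fx=3.7,fy=3.7,interpolation=cv2.INTER_CUBIC))
E
```

```text
front n 17 [-0.00814271 -0.08321994] 0.0009761322601316764
rack back [-0.00219229  0.0622938 ] 0.0007931965804275524
relative angle -0.005950418583860056
tray rack mm [-41.8   0.8] th 0.006 resid [[0.9, -2.5], [0.7, 2.2], [-0.9, -2.8], [-0.6, 3.1]]
BL [ -1. 161.] BR [   1. -159.] FL [-85. 161.] FR [ -83. -159.] 
pillar gap to front edge 41.3 pillar local y 108
cheek tip local [ -19. -180.]
side
```

View pics/side15.png

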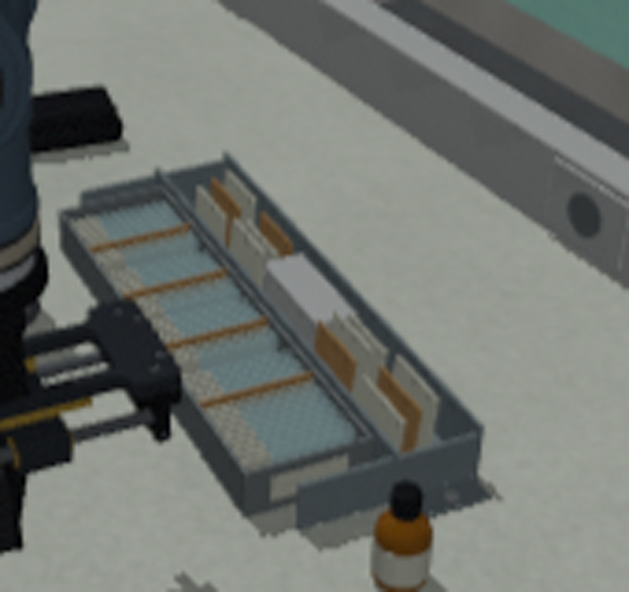

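The pose is X = −42 mm, with a possible 0.005 rad residual that would leave the left end about 1–2 mm off. I'll give a gentle seating push right of centre and another left of centre.

Call:
send_rows --steps '[[[0.6,2.0,-2.0,0,0,0],[0.6,2.5,-2.0,0,0,0],[0.5,2.5,-1.0,0,0,0],[0.2,2.0,0,0,0,0],[0,1.0,0,0,0,0]]]'

```text
time: 17.73
position: [0.5743, -0.0598, 0.0155]
tool_rot: [0.531, 0.465, -0.525, 0.475]
ft_force: [-0.6, 0.3, -0.4]
grip_width: 0.0003
```

```bash
python3 -c "
from h import *
stat((-.092,-.1,.012));need()"
```

```text
t 17.73 rackXY [-125.1 -101.1] z 15.5 toolx [ 0.015 -0.005 -1.   ] tool y in rack [ 1.    -0.014] tool z in rack [-0.014 -1.   ] F [-0.6  0.3 -0.4] grip 0.0
shift cm tool [ 0.4   3.3  -0.15]
turn [-0.13  0.03 -0.15]
```

Call:
send_rows --steps '[[[0.3,0.8,0,0,0,-0.1],[0,0.8,0,0,0,0],[0,0.6,0,0,0,0],[0,0.5,0,0,0,0],[0,0.4,0,0,0,0],[0,0.4,0,0,0,0],[0,0.4,0,0,0,0],[0,0.4,0,0,0,0]]]'

```text
time: 18.4
position: [0.6074, -0.0555, 0.0117]
tool_rot: [-0.517, -0.48, 0.531, -0.469]
ft_force: [-7.4, -1.6, 5.6]
grip_width: 0.0001
```

```bash
python3 -c "
from h import *
stat((-.092,-.1,.012))"
```

```text
t 18.4 rackXY [-92.6 -93.4] z 11.7 toolx [-0.025 -0.003 -1.   ] tool y in rack [1.    0.004] tool z in rack [ 0.004 -1.   ] F [-7.4 -1.6  5.6] grip 0.0
shift cm tool [-0.02  0.06  0.66]
```

Call:
send_rows --steps '[[[0,-1.0,0,0,0,0],[0,-1.5,-2,0,0,0],[0,0,-3.5,0,0,0],[0,0,-3.5,0,0,0],[0,0,-2.5,0,0,0],[0,0,-0.5,0,0,0]]]'

```text
time: 18.9
position: [0.5919, 0.0666, 0.0127]
tool_rot: [-0.518, -0.478, 0.534, -0.467]
ft_force: [-0.4, -0.8, -0.1]
grip_width: 0.0004
```

```bash
python3 -c "
from h import *
stat((-.092,.035,.012));need()"
```

```text
t 18.9 rackXY [-120.4   26.5] z 12.7 toolx [-0.027 -0.003 -1.   ] tool y in rack [ 1.    -0.005] tool z in rack [-0.005 -1.   ] F [-0.4 -0.8 -0.1] grip 0.0
shift cm tool [-0.01  2.84 -0.87]
turn [-0.05  0.06  0.25]
```

Call:
send_rows --steps '[[[0,0.6,-0.3,0,0,0.2],[0,0.7,0,0,0,0],[0,0.6,0,0,0,0],[0,0.5,0,0,0,0],[0,0.4,0,0,0,0],[0,0.4,0,0,0,0],[0,0.5,0,0,0,0],[0,0.5,0,0,0,0]]]'

```text
time: 19.57
position: [0.6195, 0.0662, 0.0125]
tool_rot: [-0.516, -0.482, 0.538, -0.46]
ft_force: [-9.0, 3.9, 11.1]
grip_width: 0.0005
```

```bash
python3 -c "
from h import *
stat((-.092,.035,.012));need()"
```

```text
t 19.57 rackXY [-92.9  28.9] z 12.5 toolx [-0.044  0.002 -0.999] tool y in rack [ 0.999 -0.01 ] tool z in rack [-0.01 -1.  ] F [-9.   3.9 11.1] grip 0.0
shift cm tool [ 0.05  0.09 -0.61]
turn [-0.1   0.02  0.42]
```

Call:
send_rows --steps '[[[0,0.7,0,0,0,0.4],[0,0.9,0,0,0,0],[0,0.9,0,0,0,0]]]'

```text
time: 19.82
position: [0.6193, 0.0662, 0.0122]
tool_rot: [-0.514, -0.486, 0.542, -0.454]
ft_force: [-16.2, 4.2, 19.3]
grip_width: 0.0004
```

```bash
python3 -c "
from h import *
stat((-.092,.035,.012));need()"
```

```text
t 19.82 rackXY [-93.1  28.9] z 12.2 toolx [-0.06   0.006 -0.998] tool y in rack [ 0.998 -0.014] tool z in rack [-0.014 -1.   ] F [-16.2   4.2  19.3] grip 0.0
shift cm tool [ 0.01  0.11 -0.61]
turn [-0.13  0.    0.58]
```

Call:
send_rows --steps '[[[0,-1.0,0,0,0,0],[0,-2.5,0,0,0,0],[0,-3.0,0,0,0,0],[-1,-3.5,0,0,0,0],[-1,-3.5,0,0,0,0],[-1,-3,0,0,0,0],[-2,-2,2,0,0,0],[-2,0,3,0,0,0]]]'

```text
time: 20.48
position: [0.4266, 0.0342, 0.0922]
tool_rot: [-0.513, -0.486, 0.545, -0.45]
ft_force: [1.0, -0.1, 0.3]
grip_width: 0.0007
```

Call:
send_rows --steps '[[[-2,0,3.5,0,0,0],[-2,0,3.5,0,0,0],[0,0,4,0,0,0],[0,0,4,0,0,0],[0,0,4,0,0,0],[0,0,4,0,0,0],[0,0,4,0,0,0],[0,0,0,0,0,0]]]'

```text
time: 21.15
position: [0.3976, -0.2559, 0.1417]
tool_rot: [-0.517, -0.475, 0.547, -0.456]
ft_force: [0.3, -0.3, 0.4]
grip_width: 0.0003
```

```bash
python3 - <<'E'
from h import *
stat();gap('g2'); p,dd=camera('side'); cv2.imwrite('pics/side16.png',p[:,:,::-1])
p,_=camera('top'); cv2.imwrite('pics/topend.png',p[:,:,::-1])
d=np.load('pics/g2.npy')
P=cloud("top",d); z=np.where(d>0,P[...,2],0)
F=[];B=[]
for u in range(280,402,2):
    c=z[160:205,u]
    if c.max()>.06: continue
    F.append(toR(ray("top",(u,160+np.where(c>.026)[0].max()+.5),.034))[0])
F=np.array(F); f=np.polyfit(F[:,1],F[:,0],1); print("front n",len(F),f)
for u in range(285,405,2):
    c=z[125:150,u]; B.append(toR(ray("top",(u,125+np.where(c>.03)[0].min()-.5),.04))[0])
B=np.array(B); b=np.polyfit(B[:,1],B[:,0],1); print("back",b,"rel",f[0]-b[0])
m=z>.02; 
for n,(r0,r1,c0,c1) in dict(mouse=(140,190,198,236),case=(145,185,462,484),bottle=(168,188,420,442),cup=(205,250,200,245)).items():
    k=np.zeros_like(m);k[r0:r1,c0:c1]=1; z0=np.load('pics/top0.npy'); Q0=cloud("top",z0); print(n,np.round(np.median(P[m&k],0)*1000),np.round(np.median(Q0[(Q0[...,2]>.02)&k&(z0>0)],0)*1000))
E
```

```text
t 21.15 rackXY [-280.9 -314.2] z 141.7 toolx [-0.05  -0.007 -0.999] tool y in rack [ 0.998 -0.031] tool z in rack [-0.031 -0.999] F [ 0.3 -0.3  0.4] grip 0.0
front n 52 [-0.00291698 -0.08353586]
back [-0.00219229  0.0622938 ] rel -0.0007246933923474711
mouse [712. 350.  32.] [713. 350.  31.]
case [ 694. -316.   29.] [ 694. -316.   29.]
bottle [ 656. -200.   43.] [ 657. -200.   43.]
cup [540. 324.  76.] [540. 324.  77.]
```

View pics/g2.png

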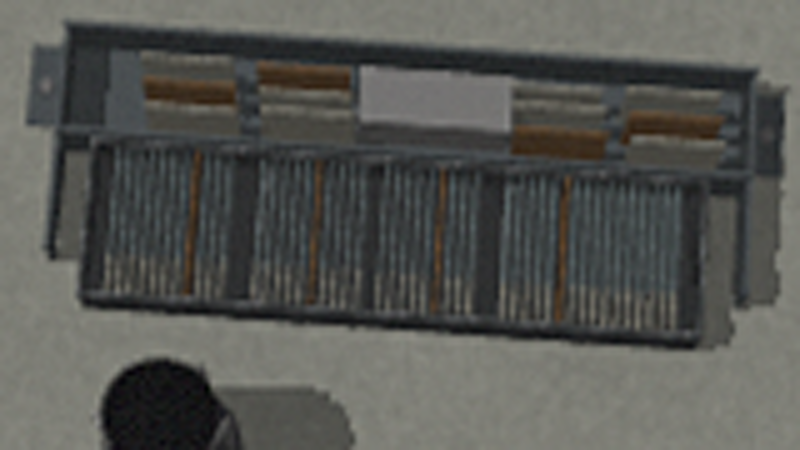

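View pics/side16.png

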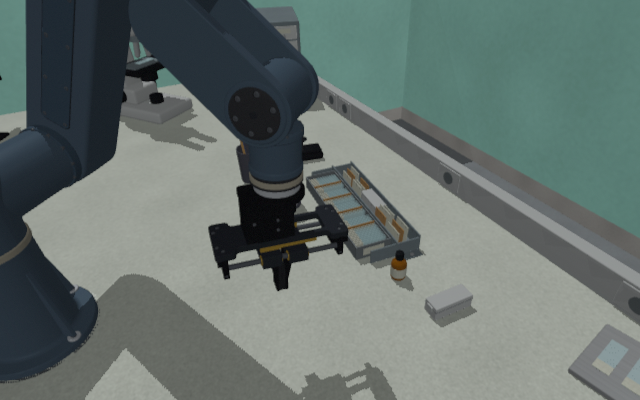

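The tray is parallel to the stop (0.0007 rad), its front face is 83.5 mm out against a tray depth of 84 mm, and it lies between the cheeks. The bystanders haven't moved and the arm is clear, so I'm handing in.

```bash
python3 -c "
from rig import *
print(hand_in())"
```

```text
the job is handed in; nothing more can be done
None
```

The tray is parked home in the rack, and I handed the job in at about 21.4 s of the 72 s allowed. I can't see the verdict; `hand_in()` reports none.

**How it went:**
1. I pushed the tray's left end until it stood at about −0.35 rad to the rack.
2. I pushed the right end to bring it back to −0.25 rad.
3. I slid it lengthwise with both fingertips, so its left end passed behind the pillar with about 17 mm to spare.
4. I pushed the right end in, then the middle, and finished with seating pushes right and left of centre.

**Last checks:**
- **Seating:** the tray's front face is 83.5 mm from the stop (the tray is 84 mm deep), and it is parallel to the stop within 0.001 rad.
- **Between the cheeks:** the tray's middle is about 1 mm off the bay's middle.
- **Bystanders:** the mouse, pen cup, oil bottle and slide case are within 1 mm of where they started.
- **Robot:** the arm was touching nothing when I handed in. The highest wrist force I read was about 26 N, in the last seating push.

**Disagreement:** before the final seating pushes, the fits put the tray about 0.006 rad off parallel. That reading was gone afterwards. Lengths along the rack read about 2% short in my hand-picked corners, for both the tray and the bay, so the left–right clearances are good to a few millimetres only.

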